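# Shift the locked tube section along a stall's display rail

### The job

On the market stall's display rail, slide the small wooden jewellery tray along, away from the steel tube section, until it clicks into the next station. Then pull up the black lock knob on the tube section, slide the section after the tray to the very next hole, and let the pin drop fully home. Finish with the knob still firmly held in the gripper and the pin home; do not let go, and leave the wares standing around the rail where they are.

Things in the scene. Friction and masses are not known exactly. Their poses are not given: they have to be found in the camera images.
- rail: Display rail, fixed to the table: straight bar 420 mm long, 50 mm wide, top face 60 mm above the table, on two dark feet. Origin under its centre at table height; z up; y runs along the rail and is the way both sliding parts are to be moved. Square 13 mm holes run down the middle of its top at y = -190, -130, -70, -10, 50, 110, 170 mm.
- next_hole (a point): Mouth of the hole the lock pin must drop into: in the rail's top, 60 mm above the table, 60 mm along the rail's +y from the hole where the pin starts.
- next_station (a point): Centre of the tray's next station, on the rail's middle line, 60 mm above the table. Each station (rail y = -45, 30 and 105 mm; this is 30) shows as a notch in the far (+x) edge of the rail's top and a low steel lug sticking out 40 mm on that side.
- carrier (a joint): How far the wooden tray has slid along the rail's +y (m). 0: first station; 0.075: the next station, where it must go; 0.150: the last. Starts 10 to 35 mm past the first. About 1.2 N of friction holds it anywhere; a sprung ball drops into the notch within 4 mm of a station, centres it, and takes about 5 N to leave again.
- tray_grip (a point): Point on the centreline of the tray's upright wooden grip, 105 mm above the table. The grip is a block 14 mm along the rail by 36 mm across, its top 120 mm above the table. The tray under it is 70 mm along the rail by 100 mm across, no higher than 78 mm. It is guided by the rail: it cannot lift or turn.
- section (a joint): How far the steel tube section has slid along the rail's +y (m). 0: first hole (rail y = -130 mm), where it starts, locked but for 2 mm of play either way; 0.060: the next hole. Slides with about 1.5 N when the pin is out. The tray's starting place is in its way; with the tray at its next station there is room (25 mm to spare).
- plunger (a joint): How far the lock pin is pulled up (m): 0 fully home in a hole, 0.018 the stop. The pin is 9 mm thick and reaches 10 mm into the hole, so it is clear from 0.010. A spring pulls it down with 3 N when home and 6 N when out. If let down between holes it rests on the rail at 0.010 and drops in when it comes over a hole.
- knob: Black lock knob on the plunger: upright cylinder 26 mm across, 24 mm high; origin at its centre, 101 mm above the table with the pin home; z up. It rides along on the steel tube section: 80 mm long, 62 mm wide, top at 67 mm, with a 22 mm collar up to 76 mm below the knob, and on its far (+x) side a low arm out to 89 mm with two pegs up to 80 mm high.
- sugar_bowl: Bystander: open steel bowl 84 mm across, 55 mm high; origin under its centre.
- bud_vase: Bystander: slim steel vase 60 mm across the foot, 112 mm high; origin under its centre.
- tumbler: Bystander: brass cup 66 mm across, 62 mm high; origin under its centre.
- plaque: Bystander: flat brass plaque 55 x 75 x 8 mm; origin under its centre.
- spoon: Bystander: steel spoon about 150 mm long, lying along its x axis.
- bangle: Bystander: copper bangle lying flat, 68 mm across, 12 mm high; origin under its centre.
- trinket_box: Bystander: open wooden box 70 x 90 mm, 35 mm high; origin under its centre.

How it is judged:
By the outcome, as a careful person would: the job done as asked, in the order asked, and still so for the second after the job is handed in, while the arm keeps its last pose, push and grip.
It also fails if it takes over 48 s, if anything falls off the work surface, if the arm or the gripper's body presses on something with over 40 N, if the wrist force passes 120 N, or if a joint passes its speed limit or range.

### The arm

A 6-joint arm with a two-finger parallel gripper is mounted at the origin on the work surface. World frame = base frame: x ahead of the robot, y to its left, z up, the work surface at z = 0. Lengths are in mm, angles in rad, forces in N, time in s.
With the tool pointing down it reaches from about 325 to 900 mm from the base axis. Payload 6.1 kg.
Tool frame: the origin (TCP) lies midway between the tips of the shut fingers; the grasp point (between the pads) lies 19 mm behind it; z points along the fingers, y is the direction in which the jaws open and shut (so a half turn about z gives the same grasp; the last joint's range is limited). The gripper opens to 87 mm and grips with 3 to 60 N. Pads are 19 mm wide; open, the fingers measure 117 mm over their backs; the gripper's body (75 mm by 190 mm) begins 51 mm behind the grasp point.
Start: joints at [0.998, 0.22, 1.526, -0, 1.395, -0.126], TCP at [270.048, 563.639, 222.538] pointing down, gripper open.
Joint ranges: [-2.98, 2.98], [-0.91, 2.08], [0.09, 2.57], [-1.24, 4.39], [0.2, 2.65], [-2.68, 2.68]. Speed limits (rad/s): [2.57, 2.57, 3.01, 3.14, 3.14, 3.14].

### API

Orientations are given as a unit quaternion [x, y, z, w].
In Python, from workcell import robot gives the robot as it stands. The module is installed in compiled form; this text tells all that it offers.
- The arm moves only by the tool servo_tool, never from a script. Its argument "series" is a list of rows, each an object with "slide": the shift along the tool's x, y, z in m, a list of three; "twist": the turn about the tool's z in rad. A call has 1 to 5 rows; each row shifts and turns the commanded pose from where the row before left it, along the tool's axes as they then stand; what a row does not reach is not made up. A row lasts 1/8 s, in which the tool goes at most 62.5 mm and 10.7 degrees, less where a joint would pass 70% of its speed; a pose out of reach is approached as far as the arm can. A call is refused whole if a number of a shift passes 0.0625 or a number of a turn 0.188, either way. A call with a gripper value outside its range is refused whole. "jaw" is the finger opening in m, from 0 to 0.087, set as the call begins (left out, the last holds). The fingers move at their own pace and stop on an object; "newtons" is the grip in N (left out, the last holds). Time passes only in rows, so rows that do not move let the fingers close. It gives the time, the measured TCP pose, the force and the opening at its end, in the units of the state.
- robot.sense(): the state, without advancing time (a new reading comes with each control period).
- robot.camera(name): name is "scene" or "top"; returns (picture, depth): 400x640x3 uint8, red, green, blue; 400x640 float32, mm along the optical axis (not along the pixel's ray), 0 where there is no reading.
- robot.camera_params(name): a dict with "fx", "fy", "cx", "cy" (pixels), "D" ([k1, k2, p1, p2, k3] as OpenCV has them; the pictures are not rectified), "R" (3x3) and "t" (3): a world point X has camera coordinates R X + t. Camera axes: x right, y down, z forward; pixel columns grow to the right and rows downward; lengths in mm; the calibration is good to about 2 mm. A picture is of the moment at which its call begins. camera_params takes no time and is no camera call.
- robot.job_done(): hands the job in, once; it reports no verdict.
The state is a dict: "time_s": time; "joint_pos": joint angles; "qvel": joint speeds; "tau": joint torques, N m; "tool_pos": TCP position; "eef_rot": TCP orientation; "force": force on the tool from outside, world axes, zero at the start; "ft_torque": the same for the moment, N m; "width": opening from 0.0 (shut) to 1.0 (fully open).
Only numpy, scipy, OpenCV 4.12 (cv2) and the standard library are available. Lean on these libraries where they do the work, as an engineer would, in place of code of your own. Each camera call takes 0.05 s, during which the arm holds its last target. There are 200 camera calls.

## Working session

There is one attempt and no reset: what is moved stays moved. The work goes in short steps, Python scripts to look and compute and a tool call to move; the robot and the scene stay as the last step left them, time stands still between calls to the robot, and variables do not carry over. Pictures are saved under pics/ and viewed, about 8 in all and at most 12, crops included, and the job is handed in when it is done.

Besides the shell and the picture viewer there is one more tool, called after ">>>" in YAML: its name, and indented under it one key for each argument. servo_tool: Moves the arm, as the interface text tells. Its arguments: {"type":"object","properties":{"series":{"type":"array","items":{"type":"object","properties":{"slide":{"type":"array","items":{"type":"number"}},"twist":{"type":"number"}}}},"jaw":{"type":"number"},"newtons":{"type":"number"}},"required":["series"]}

```bash
mkdir -p pics; cat > h.py <<'E'
import numpy as np, cv2
from workcell import robot
def grab(n):
    p,d=robot.camera(n); np.savez(f'{n}.npz',p=p,d=d); return p,d
def w(n,d,u,v,z=None):
    c=robot.camera_params(n);K=np.array([[c['fx'],0,c['cx']],[0,c['fy'],c['cy']],[0,0,1]])
    x,y=cv2.undistortPoints(np.array([[[u,v]]],float),K,np.array(c['D'],float))[0,0]
    R=np.array(c['R']);t=np.array(c['t'])
    r=np.array([x,y,1])
    if z is None: s=d[int(round(v)),int(round(u))]
    else:
        o=-R.T@t; s=(z-o[2])/(R.T@r)[2]
    return R.T@(r*s-t)
E
python3 - <<'E'
from h import *
for n in('scene','top'):
    p,d=grab(n); cv2.imwrite(f'pics/{n}1.png',p[:,:,::-1])
    c=robot.camera_params(n);print(n,-np.array(c['R']).T@np.array(c['t']),c['R'],c['fx'])
print(robot.sense())
E
```

```text
scene [1034.898631     67.9406671   826.22831115] [[-0.17104422  0.98525556 -0.00391789]
 [ 0.84213835  0.14413214 -0.51964308]
 [-0.51141655 -0.09218135 -0.85437446]] 403.5301005949144
top [ 515.05216253   12.968568   1018.56741163] [[-6.11015353e-04 -9.99906825e-01  1.36369740e-02]
 [-9.97997701e-01 -2.52766155e-04 -6.32497005e-02]
 [ 6.32472542e-02 -1.36483152e-02 -9.97904559e-01]] 499.92077576545034
{'time_s': 0.1, 'joint_pos': array([ 9.97850122e-01,  2.21170909e-01,  1.52752344e+00, -3.84587041e-07,
        1.39471887e+00, -1.26081027e-01]), 'qvel': array([ 0.00102889, -0.0021704 , -0.00173929,  0.00100361, -0.00083546,
       -0.00162622]), 'tau': array([ 2.39660003e-03, -4.95938551e+01, -3.88520730e+01,  7.01620267e-02,
        5.13530953e-02, -3.65780784e-05]), 'tool_pos': array([269.76372671, 563.140832  , 221.51786404]), 'eef_rot': array([ 2.21578060e-01,  9.75142212e-01, -8.55311990e-04, -3.11540419e-04]), 'force': array([-0.43856019,  0.02464456,  0.40997682]), 'ft_torque': array([ 0.05161649,  0.05321188, -0.01264403]), 'width': 1.0024217823399046}
```

View pics/top1.png

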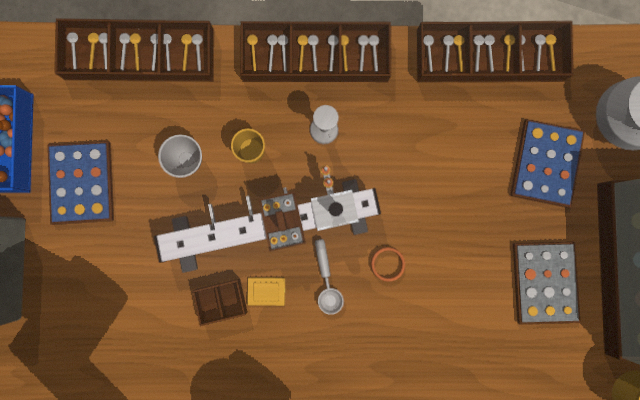

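View pics/scene1.png

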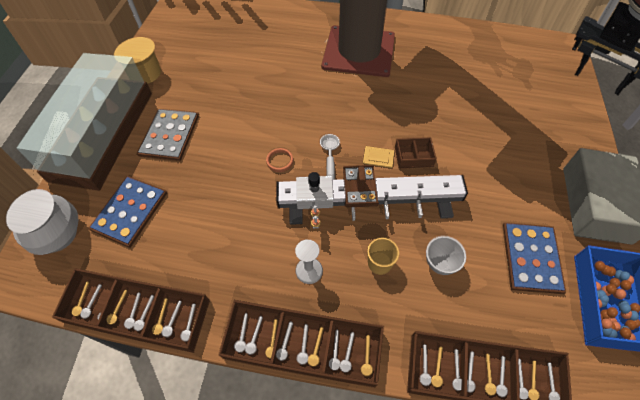

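The top view shows the rail from about (158,247) to (380,203), with its +y end on the left. The section's knob is at (335,209), the tray is near (283,222), and the vase is at (324,125). Next I'll enlarge the crop.

```bash
python3 - <<'E'
from h import *
f=np.load('top.npz');p=f['p'][150:290,140:400,::-1]
cv2.imwrite('pics/topc.png',cv2.resize(p,None,fx=3,fy=3,interpolation=cv2.INTER_CUBIC))
E
```

```text
(no output)
```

View pics/topc.png

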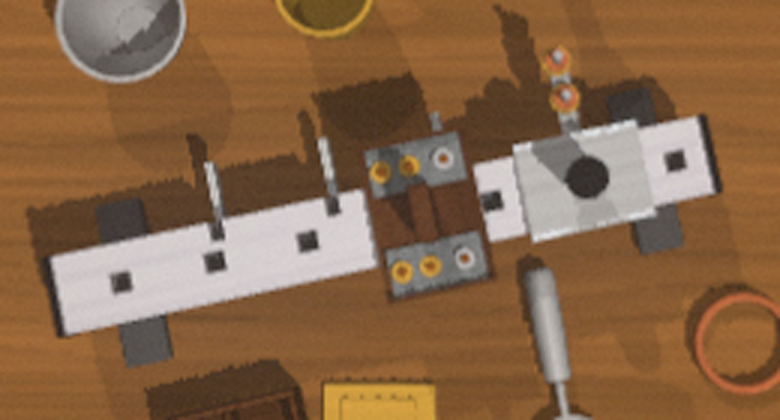

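The crop shows rail holes at (675,160), (491,200), (307,240), (215,261) and (121,282). The knob top is at (587,177), the tray grip is around (425,208), and the lugs are at (325,165) and (213,190).

```bash
cat >> h.py <<'E'
H=[((675,160),-190),((491,200),-70),((307,240),50),((215,261),110),((121,282),170)]
def rail():
    P=np.array([w('top',None,140+(u-1)/3,150+(v-1)/3,60)[:2] for (u,v),_ in H]);Y=np.array([y for _,y in H])
    A=np.c_[np.ones(5),Y]; s=np.linalg.lstsq(A,P,rcond=None)[0]; n=np.linalg.norm(s[1])
    yd=s[1]/n; return s[0],yd,np.array([yd[1],-yd[0]]),n,P-A@s
def cloud(n):
    f=np.load(n+'.npz');c=robot.camera_params(n);K=np.array([[c['fx'],0,c['cx']],[0,c['fy'],c['cy']],[0,0,1]])
    v,u=np.mgrid[0:400,0:640];q=cv2.undistortPoints(np.c_[u.ravel(),v.ravel()].astype(float)[:,None],K,np.array(c['D'],float))[:,0]
    d=f['d'].ravel();X=np.c_[q*d[:,None],d]; return ((X-c['t'])@np.array(c['R']))[d>0]
def toR(X):
    o,yd,xd,_,_=rail(); return np.c_[(X[:,:2]-o)@xd,(X[:,:2]-o)@yd,X[:,2]]
E
python3 - <<'E'
from h import *
o,yd,xd,n,r=rail();print('o',o,'yd',yd,np.arctan2(yd[1],yd[0])-np.pi/2,'scale',n,'res',r.round(1).tolist())
print('knob',w('top',None,140+586/3,150+176/3,113))
for c in('top','scene'):
    L=toR(cloud(c)); print(c)
    def box(nm,x0,x1,y0,y1,z0,z1):
        m=np.all((L>[x0,y0,z0])&(L<[x1,y1,z1]),axis=1);q=L[m]
        if len(q):print(nm,len(q),q.min(0).round(),q.max(0).round(),'med',np.median(q,0).round(1))
    box('grip',-25,25,-80,60,95,130)
    box('knob',-30,30,-160,-90,95,130)
    box('railtop',-25,25,60,200,50,70)
    box('tray',-60,60,-85,80,66,85)
    box('vase',60,220,-250,100,85,140)
    box('all>40',-300,300,-300,300,105,200)
E
```

```text
o [535.09546902  89.70295257] yd [-0.21476877  0.97666492] 0.2164550716559448 scale 0.9999110931683765 res [[-0.1, -0.3], [0.0, 0.4], [0.3, 0.3], [0.0, -0.3], [-0.2, -0.0]]
knob [562.10333262 -36.77444749 113.        ]
top
grip 165 [-17. -34.  95.] [ 18. -21. 126.] med [ -0.2 -27.9 120.4]
knob 164 [ -12. -142.   95.] [  12. -117.  117.] med [  -0.2 -129.1  114.1]
railtop 1814 [-25.  60.  51.] [ 25. 200.  67.] med [ -0.9 131.1  61. ]
tray 1810 [-51. -62.  66.] [51.  8. 85.] med [ -0.1 -28.2  73.7]
vase 489 [ 145. -171.  107.] [ 191. -125.  116.] med [ 167.9 -147.7  112.1]
all>40 806 [ -17. -171.  107.] [191. -21. 126.] med [ 155.4 -137.2  113.1]
scene
grip 143 [-16. -34.  96.] [ 21. -20. 123.] med [  8.4 -28.8 118.9]
knob 143 [ -11. -142.   95.] [  15. -118.  117.] med [   5.8 -130.1  112.8]
railtop 1083 [-25.  60.  50.] [ 25. 200.  65.] med [  0.4 129.3  60.7]
tray 1126 [-50. -62.  66.] [53.  8. 85.] med [  8.7 -31.9  73.1]
vase 423 [ 147. -171.  107.] [ 192. -126.  116.] med [ 170.6 -147.9  111.4]
all>40 659 [ -16. -171.  105.] [192. -20. 123.] med [ 160.2 -138.8  112.2]
```

>>> servo_tool:
  series:
    - {"slide":[0,0,0],"twist":-0.166}
    - {"slide":[0,0,0],"twist":-0.166}
    - {"slide":[0,0,0],"twist":-0.166}
    - {"slide":[0,0,0],"twist":-0.165}
    - {"slide":[0,0,0],"twist":0}
  jaw: 0.05
  newtons: 15

```text
time_s: 0.72
tool_pos: [269.9, 563.3, 222.0]
eef_rot: [-0.107, 0.994, -0.0, -0.0]
force: [0.3, 0.2, -0.4]
width: 0.594
```

```bash
cat >> h.py <<'E'
from scipy.spatial.transform import Rotation as Ro
def go(x,y,z):  # rail frame target for TCP (mm) -> tool slide in m
    o,yd,xd,_,_=rail(); s=robot.sense(); R=Ro.from_quat(s['eef_rot']).as_matrix()
    T=np.r_[o+xd*x+yd*y,z]; p=s['tool_pos']
    rp=np.r_[(p[:2]-o)@xd,(p[:2]-o)@yd,p[2]]
    ty=R[:,1]; ya=np.arctan2(ty[1],ty[0])-np.arctan2(yd[1],yd[0])
    ya=(ya+np.pi/2)%np.pi-np.pi/2
    print('t',round(s['time_s'],2),'rail',rp.round(1),'slide',(R.T@(T-p)/1000).round(4),'twist',round(ya,4),'zaxis',R[:,2].round(3),'F',s['force'].round(1),'w',round(s['width']*87,1))
E
python3 -c "from h import *;go(0,-27.5,180)"
```

```text
t 0.72 rail [-157.3  519.5  222. ] slide [-0.1583 -0.5467  0.0422] twist -0.0018 zaxis [-0.001 -0.001 -1.   ] F [ 0.3  0.2 -0.4] w 51.7
```

>>> servo_tool:
  series:
    - {"slide":[-0.0145,-0.05,0]}
    - {"slide":[-0.0145,-0.05,0]}
    - {"slide":[-0.0145,-0.05,0]}
    - {"slide":[-0.0145,-0.05,0]}
    - {"slide":[-0.0145,-0.05,0]}

```text
invalid input at $.series[0]: expected keys slide, twist
```

>>> servo_tool:
  series:
    - {"slide":[-0.0145,-0.05,0]}
    - {"slide":[-0.0145,-0.05,0]}
    - {"slide":[-0.0145,-0.05,0]}
    - {"slide":[-0.0145,-0.05,0]}
    - {"slide":[-0.0145,-0.05,0.02]}

```text
invalid input at $.series[0]: expected keys slide, twist
```

>>> servo_tool:
  series:
    - {"slide":[-0.012,-0.04,0.02]}
    - {"slide":[0,0,0]}
    - {"slide":[0,0,0]}

```text
invalid input at $.series[0]: expected keys slide, twist
```

```bash
python3 -c "from h import *;go(0,-27.5,90)"
```

```text
t 0.72 rail [-157.3  519.5  222. ] slide [-0.1584 -0.5467  0.1322] twist -0.0018 zaxis [-0.001 -0.001 -1.   ] F [ 0.3  0.2 -0.4] w 51.7
```

>>> servo_tool:
  series:
    - {"slide":[-0.0145,-0.05,0],"twist":0}
    - {"slide":[-0.0145,-0.05,0],"twist":0}
    - {"slide":[-0.0145,-0.05,0],"twist":0}
    - {"slide":[-0.0145,-0.05,0],"twist":0}
    - {"slide":[-0.0145,-0.05,0],"twist":0}

```text
time_s: 1.35
tool_pos: [395.0, 333.5, 222.5]
eef_rot: [-0.106, 0.994, 0.0, 0.0]
force: [0.3, 0.0, 0.3]
width: 0.575
```

>>> servo_tool:
  series:
    - {"slide":[-0.0145,-0.05,0],"twist":0}
    - {"slide":[-0.0145,-0.05,0],"twist":0}
    - {"slide":[-0.0145,-0.05,0],"twist":0}
    - {"slide":[-0.0145,-0.05,0],"twist":0}
    - {"slide":[-0.0145,-0.05,0.02],"twist":0}

```text
time_s: 1.98
tool_pos: [520.9, 104.9, 204.2]
eef_rot: [-0.106, 0.994, -0.0, 0.002]
force: [0.8, 0.6, 0.3]
width: 0.574
```

>>> servo_tool:
  series:
    - {"slide":[-0.012,-0.04,0.02],"twist":0}
    - {"slide":[0,0,0],"twist":0}
    - {"slide":[0,0,0],"twist":0}

```text
time_s: 2.35
tool_pos: [539.0, 70.1, 182.5]
eef_rot: [-0.107, 0.994, 0.0, -0.0]
force: [-0.6, -0.1, -0.2]
width: 0.576
```

```bash
python3 -c "from h import *;go(0,-27.5,90)"
```

```text
t 2.35 rail [ -0.4 -19.9 182.5] slide [-0.0005 -0.0076  0.0925] twist -0.0029 zaxis [-0.001  0.    -1.   ] F [-0.6 -0.1 -0.2] w 50.1
```

>>> servo_tool:
  series:
    - {"slide":[-0.0005,-0.0076,0.02],"twist":-0.003}
    - {"slide":[0,0,0.025],"twist":0}
    - {"slide":[0,0,0.025],"twist":0}
    - {"slide":[0,0,0.0225],"twist":0}
    - {"slide":[0,0,0],"twist":0}

```text
time_s: 2.98
tool_pos: [539.7, 64.0, 89.0]
eef_rot: [-0.11, 0.994, 0.0, -0.001]
force: [-0.3, -0.3, 0.0]
width: 0.578
```

>>> servo_tool:
  series:
    - {"slide":[0,0,0],"twist":0}
    - {"slide":[0,0,0],"twist":0}
    - {"slide":[0,0,0],"twist":0}
    - {"slide":[0,0,0],"twist":0}
    - {"slide":[0,0,0],"twist":0}
  jaw: 0

```text
time_s: 3.6
tool_pos: [541.5, 62.7, 90.4]
eef_rot: [-0.109, 0.994, 0.0, 0.0]
force: [-0.2, 0.4, 2.6]
width: 0.16
```

```bash
python3 -c "from h import *;go(0,30,90)"
```

```text
t 3.6 rail [  0.5 -27.8  90.4] slide [0.0004 0.0578 0.0004] twist 0.0024 zaxis [ 0.  0. -1.] F [-0.2  0.4  2.6] w 13.9
```

>>> servo_tool:
  series:
    - {"slide":[0,0.012,0],"twist":0}
    - {"slide":[0,0.015,0],"twist":0}
    - {"slide":[0,0.015,0],"twist":0}
    - {"slide":[0,0.01,0],"twist":0}
    - {"slide":[0,0.0055,0],"twist":0}

```text
time_s: 4.22
tool_pos: [529.1, 119.7, 90.4]
eef_rot: [-0.11, 0.994, -0.0, 0.001]
force: [2.2, -1.2, 3.4]
width: 0.159
```

>>> servo_tool:
  series:
    - {"slide":[0,0,0],"twist":0}
    - {"slide":[0,0,0],"twist":0}
    - {"slide":[0,0,0],"twist":0}

```text
time_s: 4.6
tool_pos: [529.3, 118.6, 90.4]
eef_rot: [-0.109, 0.994, 0.0, 0.0]
force: [1.3, 1.7, 4.9]
width: 0.158
```

```bash
python3 -c "from h import *;go(0,30,90)"
```

```text
t 4.6 rail [ 0.6 29.5 90.4] slide [0.0006 0.0005 0.0004] twist 0.0023 zaxis [ 0.001  0.    -1.   ] F [1.3 1.7 4.9] w 13.8
```

>>> servo_tool:
  series:
    - {"slide":[0,0,0],"twist":0}
    - {"slide":[0,0,0],"twist":0}
    - {"slide":[0,0,0],"twist":0}
    - {"slide":[0,0,0],"twist":0}
  jaw: 0.055

```text
time_s: 5.1
tool_pos: [528.5, 118.6, 89.7]
eef_rot: [-0.109, 0.994, -0.0, -0.0]
force: [-0.1, -0.0, -0.5]
width: 0.53
```

>>> servo_tool:
  series:
    - {"slide":[0,0,-0.02],"twist":0}
    - {"slide":[0,0,-0.03],"twist":0}
    - {"slide":[0,-0.04,-0.01],"twist":0}
    - {"slide":[0,-0.06,0],"twist":0}
    - {"slide":[0,-0.06,0],"twist":0}

```text
time_s: 5.72
tool_pos: [564.0, -38.8, 150.5]
eef_rot: [-0.11, 0.994, -0.0, 0.0]
force: [0.5, 1.1, 0.2]
width: 0.631
```

```bash
cat > m.py <<'E'
from h import *
for c in('top','scene'):
    p,d=grab(c); cv2.imwrite(f'pics/{c}{int(robot.sense()["time_s"]*100)}.png',p[:,:,::-1]); L=toR(cloud(c))
    for nm,b in dict(tray=(-60,60,-10,100,66,85),grip=(-25,25,10,60,95,122),section=(-31,31,-190,-10,64,69),lugs=(55,65,-200,200,20,90)).items():
        q=L[np.all((L>[b[0],b[2],b[4]])&(L<[b[1],b[3],b[5]]),axis=1)]
        if len(q):print(c,nm,len(q),q.min(0).round(),q.max(0).round(),'med',np.median(q,0).round(1))
go(0,-130,84)
E
python3 m.py; ls pics
```

```text
top tray 1832 [-51.  -7.  66.] [51. 86. 84.] med [-0.7 25.1 73.6]
top grip 155 [-19.  20.  96.] [ 18.  35. 122.] med [  0.   26.1 120.1]
top section 13 [-18. -28.  64.] [ 25. -10.  66.] med [  4.3 -20.8  64.6]
top lugs 47 [ 55. -47.  28.] [ 65. 107.  45.] med [60.4 32.3 41.3]
scene tray 1117 [-50.  -7.  66.] [53. 64. 85.] med [ 9.4 21.9 73.2]
scene grip 138 [-15.  21.  95.] [ 21.  35. 122.] med [ 10.6  25.8 118.1]
scene section 567 [ -31. -190.   64.] [ 31. -12.  69.] med [   6.2 -132.    67.4]
scene lugs 101 [  55. -138.   29.] [ 65. 110.  81.] med [  59.6 -122.8   54.5]
t 5.83 rail [   0.4 -135.9  150.4] slide [0.0004 0.006  0.0664] twist -0.0025 zaxis [ 0.001 -0.002 -1.   ] F [0.9 0.  0.7] w 54.8
scene1.png
scene582.png
top1.png
top577.png
topc.png
```

```bash
python3 - <<'E'
from h import *
for c in('top','scene'):
    L=toR(cloud(c))
    q=L[(abs(L[:,0])<20)&(L[:,1]>10)&(L[:,1]<50)&(L[:,2]>114)&(L[:,2]<124)];print(c,'grip',len(q),q.mean(0).round(2),np.percentile(q[:,1],[2,98]).round(1))
    q=L[(abs(L[:,0])>28)&(abs(L[:,0])<48)&(L[:,1]>-30)&(L[:,1]<90)&(L[:,2]>64)&(L[:,2]<85)];print('tray',len(q),np.percentile(q[:,1],[1,99]).round(1))
    for y in(-45,30,105):
        q=L[(L[:,0]>52)&(L[:,0]<66)&(abs(L[:,1]-y)<10)&(L[:,2]>25)];print('lug',y,len(q),q.mean(0).round(1) if len(q) else '')
a=cv2.imread('pics/top577.png')[150:290,190:350];cv2.imwrite('pics/t2c.png',cv2.resize(a,None,fx=4,fy=4,interpolation=cv2.INTER_CUBIC))
E
```

```text
top grip 159 [ -0.65  27.34 120.52] [20.8 34.3]
tray 802 [-6.8 62.2]
lug -45 8 [ 62.9 -44.6  41.7]
lug 30 21 [59.7 29.4 40.7]
lug 105 27 [ 58.7 104.   40.3]
scene grip 95 [  4.31  27.52 120.05] [21.2 34.4]
tray 445 [-7.  62.8]
lug -45 22 [ 59.5 -45.5  39.5]
lug 30 27 [59.1 30.4 43.1]
lug 105 27 [ 60.  105.6  38.3]
```

View pics/t2c.png

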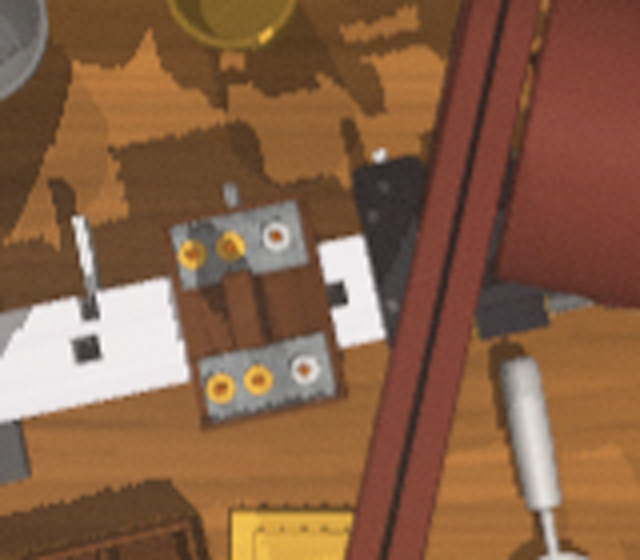

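The tray is sitting about 2.4 mm short of the station: both cameras put the grip at 27.5, against lugs at 30. The camera and arm frames appear to differ by about 2 mm. I'll regrip the tray, nudge it forward and check again.

>>> servo_tool:
  series:
    - {"slide":[0,0.05,0],"twist":0}
    - {"slide":[0,0.06,0],"twist":0}
    - {"slide":[0,0.0555,0],"twist":0}
    - {"slide":[0,0,0.02],"twist":0}
    - {"slide":[0,0,0.02],"twist":0}

```text
time_s: 6.45
tool_pos: [527.2, 125.9, 109.8]
eef_rot: [-0.111, 0.994, 0.0, 0.0]
force: [-0.6, 0.1, -0.4]
width: 0.63
```

>>> servo_tool:
  series:
    - {"slide":[0,0,0.02],"twist":0}
    - {"slide":[0,0,0],"twist":0}
    - {"slide":[0,0,0],"twist":0}

```text
time_s: 6.82
tool_pos: [527.9, 124.4, 90.7]
eef_rot: [-0.11, 0.994, 0.0, 0.0]
force: [0.4, 0.1, -0.2]
width: 0.636
```

>>> servo_tool:
  series:
    - {"slide":[0,0,0],"twist":0}
    - {"slide":[0,0,0],"twist":0}
    - {"slide":[0,0,0],"twist":0}
    - {"slide":[0,0,0],"twist":0}
    - {"slide":[0,0,0],"twist":0}
  jaw: 0

```text
time_s: 7.45
tool_pos: [527.8, 123.8, 90.2]
eef_rot: [-0.109, 0.994, -0.0, 0.0]
force: [0.7, -0.6, 2.0]
width: 0.162
```

```bash
python3 -c "from h import *;go(0,32,90)"
```

```text
t 7.45 rail [ 0.2 34.9 90.2] slide [ 0.0002 -0.0029  0.0002] twist 0.0027 zaxis [ 0. -0. -1.] F [ 0.7 -0.6  2. ] w 14.1
```

>>> servo_tool:
  series:
    - {"slide":[0,-0.0015,0],"twist":0}
    - {"slide":[0,-0.0014,0],"twist":0}
    - {"slide":[0,0,0],"twist":0}
    - {"slide":[0,0,0],"twist":0}

```text
time_s: 7.95
tool_pos: [528.4, 121.2, 90.2]
eef_rot: [-0.109, 0.994, -0.0, 0.0]
force: [0.5, 0.7, 4.2]
width: 0.159
```

```bash
python3 -c "from h import *;go(0,32,90)"
```

```text
t 7.95 rail [ 0.2 32.2 90.2] slide [ 0.0002 -0.0002  0.0002] twist 0.0027 zaxis [ 0. -0. -1.] F [0.5 0.7 4.2] w 13.8
```

>>> servo_tool:
  series:
    - {"slide":[0,0,0],"twist":0}
    - {"slide":[0,0,0],"twist":0}
    - {"slide":[0,0,0],"twist":0}
    - {"slide":[0,0,0],"twist":0}
  jaw: 0.055

```text
time_s: 8.45
tool_pos: [528.2, 121.2, 89.9]
eef_rot: [-0.109, 0.994, -0.0, -0.0]
force: [0.4, -0.3, 0.5]
width: 0.529
```

>>> servo_tool:
  series:
    - {"slide":[0,0,-0.02],"twist":0}
    - {"slide":[0,0,-0.03],"twist":0}
    - {"slide":[0,-0.04,-0.01],"twist":0}
    - {"slide":[0,-0.06,0],"twist":0}
    - {"slide":[0,-0.06,0],"twist":0}

```text
time_s: 9.07
tool_pos: [563.6, -36.2, 150.5]
eef_rot: [-0.11, 0.994, -0.0, 0.001]
force: [0.4, 0.3, -0.3]
width: 0.63
```

>>> servo_tool:
  series:
    - {"slide":[0,0,0],"twist":0}
    - {"slide":[0,0,0],"twist":0}

```text
time_s: 9.32
tool_pos: [562.7, -34.7, 149.7]
eef_rot: [-0.109, 0.994, 0.0, -0.0]
force: [-0.6, 0.6, 0.6]
width: 0.632
```

```bash
cat > g.py <<'E'
from h import *
for c in('top','scene'):
    p,d=grab(c); cv2.imwrite(f'pics/{c}{int(robot.sense()["time_s"]*100)}.png',p[:,:,::-1]); L=toR(cloud(c))
    q=L[(abs(L[:,0])<20)&(L[:,1]>10)&(L[:,1]<50)&(L[:,2]>114)&(L[:,2]<124)];print(c,'grip',len(q),q.mean(0).round(2),np.percentile(q[:,1],[2,98]).round(1))
    q=L[(abs(L[:,0])>28)&(abs(L[:,0])<48)&(L[:,1]>-30)&(L[:,1]<90)&(L[:,2]>64)&(L[:,2]<85)];print('tray',len(q),np.percentile(q[:,1],[1,99]).round(1))
    q=L[(abs(L[:,0])>20)&(abs(L[:,0])<30)&(L[:,1]>-190)&(L[:,1]<-12)&(L[:,2]>64.5)&(L[:,2]<72)];print('sect',len(q),np.percentile(q[:,1],[1,99]).round(1) if len(q) else '')
go(0,-130,84)
E
python3 g.py
```

```text
top grip 164 [ -0.77  30.05 120.47] [23.5 37.3]
tray 797 [-4.2 64.4]
sect 0 
scene grip 99 [  3.64  30.29 119.94] [23.9 37.4]
tray 432 [-4.2 65.4]
sect 225 [-169.6  -90.1]
t 9.43 rail [   0.5 -126.4  149.8] slide [ 0.0005 -0.0036  0.0658] twist 0.004 zaxis [-0.001  0.    -1.   ] F [ 1.4  0.9 -0.1] w 54.7
```

The tray grip now reads 30.1, and the section is at its start. Since the tray didn't centre itself on the first release, I'll feel for the detent before going on.

>>> servo_tool:
  series:
    - {"slide":[0,0.05,0],"twist":0}
    - {"slide":[0,0.06,0],"twist":0}
    - {"slide":[0,0.0486,0],"twist":0}
    - {"slide":[0,0,0.02],"twist":0}
    - {"slide":[0,0,0.02],"twist":0}

```text
time_s: 10.05
tool_pos: [528.0, 122.5, 110.0]
eef_rot: [-0.112, 0.994, 0.0, 0.0]
force: [0.1, -0.1, -0.7]
width: 0.632
```

>>> servo_tool:
  series:
    - {"slide":[0,0,0.02],"twist":0}
    - {"slide":[0,0,0],"twist":0}
    - {"slide":[0,0,0],"twist":0}

```text
time_s: 10.42
tool_pos: [528.7, 120.7, 90.8]
eef_rot: [-0.11, 0.994, 0.0, 0.0]
force: [0.8, 0.3, -0.2]
width: 0.63
```

>>> servo_tool:
  series:
    - {"slide":[0,0,0],"twist":0}
    - {"slide":[0,0,0],"twist":0}
    - {"slide":[0,0,0],"twist":0}
    - {"slide":[0,0,0],"twist":0}
  jaw: 0

```text
time_s: 10.92
tool_pos: [528.7, 119.8, 90.2]
eef_rot: [-0.109, 0.994, -0.0, 0.0]
force: [0.4, -0.1, 0.7]
width: 0.259
```

>>> servo_tool:
  series:
    - {"slide":[0,0.0015,0],"twist":0}
    - {"slide":[0,0,0],"twist":0}
    - {"slide":[0,0,0],"twist":0}

```text
time_s: 11.3
tool_pos: [528.2, 121.4, 90.0]
eef_rot: [-0.109, 0.994, 0.0, -0.0]
force: [-0.4, 0.5, 0.9]
width: 0.161
```

>>> servo_tool:
  series:
    - {"slide":[0,-0.0015,0],"twist":0}
    - {"slide":[0,0,0],"twist":0}
    - {"slide":[0,0,0],"twist":0}

```text
time_s: 11.68
tool_pos: [528.6, 119.9, 90.1]
eef_rot: [-0.109, 0.994, 0.0, -0.0]
force: [-1.0, 1.3, 0.6]
width: 0.159
```

>>> servo_tool:
  series:
    - {"slide":[0,-0.0015,0],"twist":0}
    - {"slide":[0,0,0],"twist":0}
    - {"slide":[0,0,0],"twist":0}

```text
time_s: 12.05
tool_pos: [528.9, 118.3, 90.1]
eef_rot: [-0.109, 0.994, -0.0, 0.0]
force: [-0.5, 0.2, 1.2]
width: 0.157
```

```bash
python3 -c "from h import *;go(0,32,90)"
```

```text
t 12.05 rail [ 0.1 29.2 90.1] slide [0.0001 0.0028 0.0001] twist 0.0028 zaxis [ 0. -0. -1.] F [-0.5  0.2  1.2] w 13.7
```

>>> servo_tool:
  series:
    - {"slide":[0,0.0015,0],"twist":0}
    - {"slide":[0,0,0],"twist":0}

```text
time_s: 12.3
tool_pos: [528.6, 119.7, 90.1]
eef_rot: [-0.109, 0.994, -0.0, 0.0]
force: [-1.2, -1.8, 0.3]
width: 0.158
```

>>> servo_tool:
  series:
    - {"slide":[0,0.0015,0],"twist":0}
    - {"slide":[0,0,0],"twist":0}

```text
time_s: 12.55
tool_pos: [528.3, 121.4, 90.1]
eef_rot: [-0.109, 0.994, 0.0, 0.0]
force: [0.2, -1.0, 0.9]
width: 0.16
```

>>> servo_tool:
  series:
    - {"slide":[0,0.0015,0],"twist":0}
    - {"slide":[0,0,0],"twist":0}

```text
time_s: 12.8
tool_pos: [527.9, 123.0, 90.1]
eef_rot: [-0.109, 0.994, 0.0, 0.0]
force: [-0.3, -1.1, 0.2]
width: 0.161
```

>>> servo_tool:
  series:
    - {"slide":[0,0.0015,0],"twist":0}
    - {"slide":[0,0,0],"twist":0}

```text
time_s: 13.05
tool_pos: [527.6, 124.5, 90.1]
eef_rot: [-0.109, 0.994, 0.0, 0.0]
force: [0.1, -0.3, 0.7]
width: 0.162
```

>>> servo_tool:
  series:
    - {"slide":[0,0.0015,0],"twist":0}
    - {"slide":[0,0,0],"twist":0}

```text
time_s: 13.3
tool_pos: [527.3, 125.9, 90.0]
eef_rot: [-0.109, 0.994, 0.0, 0.0]
force: [-0.7, -0.5, 0.8]
width: 0.159
```

```bash
python3 -c "from h import *;go(0,32,90)"
```

```text
t 13.3 rail [ 0.1 37.  90. ] slide [ 0.0001 -0.005   0.    ] twist 0.0028 zaxis [-0.  0. -1.] F [-0.7 -0.5  0.8] w 13.9
```

```bash
python3 g.py
python3 - <<'E'
import cv2,glob
f=sorted(glob.glob('pics/scene13*.png'))[-1];a=cv2.imread(f)[140:240,290:450];cv2.imwrite('pics/s3.png',cv2.resize(a,None,fx=5,fy=5,interpolation=cv2.INTER_CUBIC))
E
```

```text
g.py:4: RuntimeWarning: Mean of empty slice.
  q=L[(abs(L[:,0])<20)&(L[:,1]>10)&(L[:,1]<50)&(L[:,2]>114)&(L[:,2]<124)];print(c,'grip',len(q),q.mean(0).round(2),np.percentile(q[:,1],[2,98]).round(1))
  ret = um.true_divide(
Traceback (most recent call last):
  File "g.py", line 4, in <module>
    q=L[(abs(L[:,0])<20)&(L[:,1]>10)&(L[:,1]<50)&(L[:,2]>114)&(L[:,2]<124)];print(c,'grip',len(q),q.mean(0).round(2),np.percentile(q[:,1],[2,98]).round(1))
                                                                                                                     ~~~~~~~~~~~~~^^^^^^^^^^^^^^^
IndexError: index -1 is out of bounds for axis 0 with size 0
Traceback (most recent call last):
IndexError: list index out of range
```

```bash
python3 - <<'E'
from h import *
p,d=grab('scene');L=toR(cloud('scene'))
for a,b in((28,48),(-48,-28)):
    q=L[(L[:,0]>a)&(L[:,0]<b)&(L[:,1]>-30)&(L[:,1]<110)&(L[:,2]>64)&(L[:,2]<80)];print('tray',len(q),np.percentile(q[:,1],[1,50,99]).round(1))
a=p[140:240,290:450,::-1];cv2.imwrite('pics/s3.png',cv2.resize(a,None,fx=5,fy=5,interpolation=cv2.INTER_CUBIC));go(0,32,90)
E
```

```text
tray 219 [ 0.4 35.3 70.5]
tray 24 [ 0.7  5.8 55.3]
t 13.4 rail [ 0.1 37.  90.1] slide [ 0.0001 -0.005   0.0001] twist 0.0028 zaxis [ 0.  0. -1.] F [-0.3  0.2  0.5] w 14.0
```

View pics/s3.png

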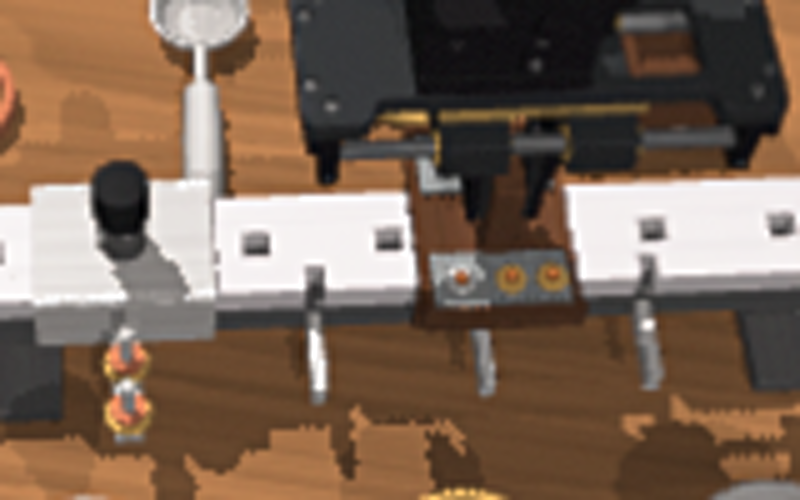

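The picture shows the tray (centre near x=498) slightly past the lug (485,360), so the tray does follow the jaws. I'll sweep back in fine steps to feel for the notch.

>>> servo_tool:
  series:
    - {"slide":[0,-0.0008,0],"twist":0}

```text
time_s: 13.52
tool_pos: [527.4, 125.3, 90.0]
eef_rot: [-0.109, 0.994, 0.0, -0.0]
force: [-0.8, 1.8, 1.0]
width: 0.159
```

>>> servo_tool:
  series:
    - {"slide":[0,-0.0008,0],"twist":0}

```text
time_s: 13.65
tool_pos: [527.6, 124.4, 90.1]
eef_rot: [-0.109, 0.994, 0.0, 0.0]
force: [-0.7, 1.9, -0.1]
width: 0.162
```

>>> servo_tool:
  series:
    - {"slide":[0,-0.0008,0],"twist":0}

```text
time_s: 13.78
tool_pos: [527.8, 123.5, 90.0]
eef_rot: [-0.109, 0.994, 0.0, -0.0]
force: [-1.3, 1.4, 1.2]
width: 0.158
```

>>> servo_tool:
  series:
    - {"slide":[0,-0.0008,0],"twist":0}

```text
time_s: 13.9
tool_pos: [528.0, 122.6, 90.1]
eef_rot: [-0.109, 0.994, 0.0, 0.0]
force: [0.5, 1.5, 0.5]
width: 0.159
```

>>> servo_tool:
  series:
    - {"slide":[0,-0.0008,0],"twist":0}

```text
time_s: 14.02
tool_pos: [528.2, 121.8, 90.1]
eef_rot: [-0.109, 0.994, 0.0, -0.0]
force: [-0.4, 1.6, 0.9]
width: 0.161
```

>>> servo_tool:
  series:
    - {"slide":[0,-0.0008,0],"twist":0}

```text
time_s: 14.15
tool_pos: [528.3, 121.0, 90.0]
eef_rot: [-0.109, 0.994, 0.0, -0.0]
force: [-1.2, 1.2, 0.8]
width: 0.164
```

>>> servo_tool:
  series:
    - {"slide":[0,-0.0008,0],"twist":0}

```text
time_s: 14.28
tool_pos: [528.5, 120.2, 90.1]
eef_rot: [-0.109, 0.994, -0.0, -0.0]
force: [-0.3, 1.5, 1.8]
width: 0.159
```

>>> servo_tool:
  series:
    - {"slide":[0,-0.0008,0],"twist":0}

```text
time_s: 14.4
tool_pos: [528.7, 119.4, 90.1]
eef_rot: [-0.109, 0.994, 0.0, 0.0]
force: [-1.0, 1.0, 1.9]
width: 0.164
```

>>> servo_tool:
  series:
    - {"slide":[0,-0.0008,0],"twist":0}

```text
time_s: 14.52
tool_pos: [528.8, 118.7, 90.0]
eef_rot: [-0.109, 0.994, -0.0, -0.0]
force: [-0.8, 1.0, 1.0]
width: 0.16
```

>>> servo_tool:
  series:
    - {"slide":[0,-0.0008,0],"twist":0}

```text
time_s: 14.65
tool_pos: [529.0, 117.9, 90.1]
eef_rot: [-0.109, 0.994, 0.0, 0.0]
force: [-0.5, 1.5, 1.7]
width: 0.16
```

```bash
python3 -c "from h import *;go(0,32,90)"
```

```text
t 14.65 rail [ 0.1 28.8 90.1] slide [0.0001 0.0032 0.0001] twist 0.0028 zaxis [ 0.  0. -1.] F [-0.5  1.5  1.7] w 13.9
```

>>> servo_tool:
  series:
    - {"slide":[0,-0.001,0],"twist":0}

```text
time_s: 14.78
tool_pos: [529.2, 116.9, 90.0]
eef_rot: [-0.109, 0.994, -0.0, -0.0]
force: [0.4, 0.5, 1.2]
width: 0.163
```

>>> servo_tool:
  series:
    - {"slide":[0,-0.001,0],"twist":0}

```text
time_s: 14.9
tool_pos: [529.5, 115.9, 90.1]
eef_rot: [-0.109, 0.994, -0.0, -0.0]
force: [-1.7, 0.7, 1.3]
width: 0.159
```

>>> servo_tool:
  series:
    - {"slide":[0,-0.001,0],"twist":0}

```text
time_s: 15.02
tool_pos: [529.7, 114.9, 90.0]
eef_rot: [-0.109, 0.994, 0.0, -0.0]
force: [-1.3, 1.1, 1.2]
width: 0.158
```

>>> servo_tool:
  series:
    - {"slide":[0,-0.001,0],"twist":0}

```text
time_s: 15.15
tool_pos: [529.9, 113.9, 90.0]
eef_rot: [-0.109, 0.994, -0.0, -0.0]
force: [-0.5, 1.1, 2.0]
width: 0.156
```

>>> servo_tool:
  series:
    - {"slide":[0,-0.001,0],"twist":0}

```text
time_s: 15.28
tool_pos: [530.1, 113.0, 90.1]
eef_rot: [-0.109, 0.994, 0.0, -0.0]
force: [-0.6, 0.6, 2.2]
width: 0.161
```

>>> servo_tool:
  series:
    - {"slide":[0,-0.001,0],"twist":0}

```text
time_s: 15.4
tool_pos: [530.3, 112.0, 90.0]
eef_rot: [-0.109, 0.994, -0.0, -0.0]
force: [-1.1, 0.7, 1.3]
width: 0.164
```

>>> servo_tool:
  series:
    - {"slide":[0,-0.001,0],"twist":0}

```text
time_s: 15.52
tool_pos: [530.5, 111.0, 90.0]
eef_rot: [-0.109, 0.994, -0.0, -0.0]
force: [-1.3, 1.5, 2.4]
width: 0.161
```

>>> servo_tool:
  series:
    - {"slide":[0,-0.001,0],"twist":0}

```text
time_s: 15.65
tool_pos: [530.7, 110.0, 90.0]
eef_rot: [-0.109, 0.994, -0.0, -0.0]
force: [-1.0, 1.6, 2.1]
width: 0.16
```

```bash
python3 -c "from h import *;go(0,32,90)"
```

```text
t 15.65 rail [ 0.1 20.8 90. ] slide [0.0001 0.0112 0.    ] twist 0.0028 zaxis [-0. -0. -1.] F [-1.   1.6  2.1] w 13.9
```

```bash
cat > e.py <<'E'
from h import *
p,d=grab('scene');L=toR(cloud('scene'))
q=L[(L[:,0]>28)&(L[:,0]<48)&(L[:,1]>-30)&(L[:,1]<110)&(L[:,2]>64)&(L[:,2]<80)];print('tray',len(q),np.percentile(q[:,1],[1,50,99]).round(1))
q=L[(L[:,0]>52)&(L[:,0]<68)&(abs(L[:,1]-30)<15)&(L[:,2]>25)];print('lug',q.mean(0).round(1))
go(0,32,90)
E
python3 e.py
```

```text
tray 227 [-15.5  18.   53.5]
lug [58.4 30.7 47.1]
t 15.7 rail [ 0.1 20.7 90. ] slide [0.0001 0.0113 0.    ] twist 0.0027 zaxis [-0. -0. -1.] F [-0.5  1.2  1.9] w 14.4
```

>>> servo_tool:
  series:
    - {"slide":[0,0,0],"twist":0}
    - {"slide":[0,0,0],"twist":0}
    - {"slide":[0,0,0],"twist":0}
  jaw: 0.024

```text
time_s: 16.08
tool_pos: [530.7, 110.0, 89.9]
eef_rot: [-0.109, 0.994, -0.0, -0.0]
force: [-0.1, -0.2, -0.1]
width: 0.273
```

>>> servo_tool:
  series:
    - {"slide":[0,0.003,0],"twist":0}
    - {"slide":[0,0.003,0],"twist":0}
    - {"slide":[0,0.003,0],"twist":0}
    - {"slide":[0,0.002,0],"twist":0}
    - {"slide":[0,0,0],"twist":0}

```text
time_s: 16.7
tool_pos: [528.3, 121.2, 90.0]
eef_rot: [-0.11, 0.994, 0.0, -0.0]
force: [-0.9, 0.5, -0.2]
width: 0.277
```

```bash
python3 e.py
```

```text
tray 222 [-9.  24.4 60.2]
lug [58.7 29.7 45.6]
t 16.75 rail [ 0.1 32.2 90.1] slide [ 0.0001 -0.0002  0.0001] twist 0.0029 zaxis [-0.  0. -1.] F [-0.1  0.7  0.3] w 24.1
```

>>> servo_tool:
  series:
    - {"slide":[0,0.001,0],"twist":0}
    - {"slide":[0,0.001,0],"twist":0}
    - {"slide":[0,0,0],"twist":0}

```text
time_s: 17.12
tool_pos: [527.9, 122.8, 90.0]
eef_rot: [-0.109, 0.994, 0.0, -0.0]
force: [0.7, -0.2, -0.2]
width: 0.273
```

```bash
python3 e.py
```

```text
tray 225 [-7.5 27.2 62.1]
lug [58.1 30.6 48.9]
t 17.18 rail [ 0.1 33.9 90.1] slide [ 0.0001 -0.0019  0.0001] twist 0.0028 zaxis [ 0.  0. -1.] F [ 0.1 -0.8 -0.1] w 24.3
```

>>> servo_tool:
  series:
    - {"slide":[0,0.001,0],"twist":0}
    - {"slide":[0,0.001,0],"twist":0}
    - {"slide":[0,0,0],"twist":0}

```text
time_s: 17.55
tool_pos: [527.5, 124.9, 90.0]
eef_rot: [-0.109, 0.994, 0.0, -0.0]
force: [1.0, -1.0, 0.7]
width: 0.278
```

```bash
python3 e.py
```

```text
tray 221 [-5.4 28.7 63.6]
lug [58.4 29.8 48. ]
t 17.6 rail [ 0.1 36.  90.1] slide [ 0.0001 -0.004   0.0001] twist 0.0029 zaxis [ 0.  0. -1.] F [-0.2 -1.4 -0.4] w 23.9
```

>>> servo_tool:
  series:
    - {"slide":[0,0.001,0],"twist":0}

```text
time_s: 17.73
tool_pos: [527.3, 125.7, 90.1]
eef_rot: [-0.109, 0.994, -0.0, 0.0]
force: [0.2, -1.3, 0.3]
width: 0.276
```

>>> servo_tool:
  series:
    - {"slide":[0,0.001,0],"twist":0}

```text
time_s: 17.85
tool_pos: [527.1, 126.7, 90.1]
eef_rot: [-0.109, 0.994, -0.0, 0.0]
force: [0.5, -0.8, -0.4]
width: 0.276
```

>>> servo_tool:
  series:
    - {"slide":[0,0.001,0],"twist":0}

```text
time_s: 17.98
tool_pos: [526.9, 127.8, 90.1]
eef_rot: [-0.109, 0.994, -0.0, 0.0]
force: [-0.3, -1.0, 0.2]
width: 0.275
```

>>> servo_tool:
  series:
    - {"slide":[0,0.001,0],"twist":0}

```text
time_s: 18.1
tool_pos: [526.6, 128.7, 90.1]
eef_rot: [-0.109, 0.994, -0.0, 0.0]
force: [0.4, -1.2, 0.5]
width: 0.281
```

>>> servo_tool:
  series:
    - {"slide":[0,0.001,0],"twist":0}

```text
time_s: 18.23
tool_pos: [526.4, 129.7, 90.1]
eef_rot: [-0.109, 0.994, -0.0, 0.0]
force: [0.6, -1.2, 0.3]
width: 0.273
```

>>> servo_tool:
  series:
    - {"slide":[0,0.001,0],"twist":0}

```text
time_s: 18.35
tool_pos: [526.2, 130.7, 90.1]
eef_rot: [-0.109, 0.994, 0.0, 0.0]
force: [-0.3, -1.0, 0.0]
width: 0.275
```

```bash
python3 e.py
```

```text
tray 227 [ 0.5 35.  70.8]
lug [59.1 29.8 45.4]
t 18.4 rail [ 0.1 42.  90.1] slide [ 0.0002 -0.01    0.0001] twist 0.0028 zaxis [ 0.  0. -1.] F [-0.1 -0.1 -0.2] w 23.8
```

>>> servo_tool:
  series:
    - {"slide":[0,-0.002,0],"twist":0}
    - {"slide":[0,-0.002,0],"twist":0}
    - {"slide":[0,0,0],"twist":0}
    - {"slide":[0,0,0],"twist":0}
  jaw: 0

```text
time_s: 18.9
tool_pos: [527.1, 126.6, 90.0]
eef_rot: [-0.109, 0.994, -0.0, -0.0]
force: [0.2, -0.7, -0.3]
width: 0.161
```

>>> servo_tool:
  series:
    - {"slide":[0,-0.002,0],"twist":0}
    - {"slide":[0,-0.002,0],"twist":0}
    - {"slide":[0,-0.002,0],"twist":0}
    - {"slide":[0,0,0],"twist":0}
    - {"slide":[0,0,0],"twist":0}

```text
time_s: 19.52
tool_pos: [528.4, 120.6, 90.0]
eef_rot: [-0.109, 0.994, -0.0, -0.0]
force: [-0.0, -0.4, -0.5]
width: 0.163
```

```bash
python3 e.py
```

```text
tray 225 [-4.6 28.9 64.8]
lug [58.5 29.7 47.1]
t 19.57 rail [ 0.1 31.6 90. ] slide [0.0001 0.0004 0.    ] twist 0.0027 zaxis [-0. -0. -1.] F [-0.3 -0.5 -1.3] w 13.5
```

>>> servo_tool:
  series:
    - {"slide":[0,0,0],"twist":0}
    - {"slide":[0,0,0],"twist":0}
    - {"slide":[0,0,0],"twist":0}
    - {"slide":[0,0,0],"twist":0}
  jaw: 0.05

```text
time_s: 20.08
tool_pos: [528.4, 120.9, 90.1]
eef_rot: [-0.109, 0.994, -0.0, 0.0]
force: [-0.0, 0.3, 0.0]
width: 0.515
```

>>> servo_tool:
  series:
    - {"slide":[0,0,-0.02],"twist":0}
    - {"slide":[0,0,-0.03],"twist":0}
    - {"slide":[0,-0.04,-0.01],"twist":0}
    - {"slide":[0,-0.06,0],"twist":0}
    - {"slide":[0,-0.06,0],"twist":0}

```text
time_s: 20.7
tool_pos: [563.7, -36.6, 150.6]
eef_rot: [-0.11, 0.994, -0.0, 0.001]
force: [0.9, 0.9, -0.3]
width: 0.571
```

>>> servo_tool:
  series:
    - {"slide":[0,0,0],"twist":0}
    - {"slide":[0,0,0],"twist":0}

```text
time_s: 20.95
tool_pos: [562.8, -35.1, 149.8]
eef_rot: [-0.109, 0.994, 0.0, -0.0]
force: [0.8, 0.5, 0.1]
width: 0.577
```

```bash
python3 g.py
```

```text
top grip 161 [ -0.42  29.43 120.59] [22.9 36.5]
tray 807 [-4.9 64.2]
sect 1 [-13.5 -13.5]
scene grip 101 [  4.02  29.74 119.65] [23.4 36.7]
tray 439 [-4.8 65.1]
sect 234 [-169.7  -89.8]
t 21.05 rail [   0.5 -126.8  149.8] slide [ 0.0004 -0.0032  0.0658] twist 0.004 zaxis [-0.001  0.    -1.   ] F [ 0.8  0.5 -0.8] w 50.1
```

>>> servo_tool:
  series:
    - {"slide":[0,-0.0012,0.02],"twist":0}
    - {"slide":[0,0,0.02],"twist":0}
    - {"slide":[0,0,0.02],"twist":0}
    - {"slide":[0,0,0.006],"twist":0}
    - {"slide":[0,0,0],"twist":0}

```text
time_s: 21.68
tool_pos: [562.8, -35.8, 83.1]
eef_rot: [-0.11, 0.994, 0.0, -0.001]
force: [-0.2, -0.2, -0.1]
width: 0.576
```

>>> servo_tool:
  series:
    - {"slide":[0,0,0],"twist":0}
    - {"slide":[0,0,0],"twist":0}
    - {"slide":[0,0,0],"twist":0}
    - {"slide":[0,0,0],"twist":0}
    - {"slide":[0,0,0],"twist":0}
  jaw: 0
  newtons: 36

```text
time_s: 22.3
tool_pos: [563.8, -36.5, 84.6]
eef_rot: [-0.109, 0.994, -0.0, 0.0]
force: [-0.4, 0.9, 3.5]
width: 0.284
```

```bash
python3 -c "from h import *;go(0,-68,100)"
```

```text
t 22.3 rail [   0.9 -129.4   84.6] slide [ 0.0008  0.0614 -0.0154] twist 0.0027 zaxis [ 0.001  0.    -1.   ] F [-0.4  0.9  3.5] w 24.7
```

>>> servo_tool:
  series:
    - {"slide":[0,0,-0.004],"twist":0}
    - {"slide":[0,0,-0.005],"twist":0}
    - {"slide":[0,0,-0.005],"twist":0}
    - {"slide":[0,0,0],"twist":0}
    - {"slide":[0,0,0],"twist":0}

```text
time_s: 22.92
tool_pos: [563.6, -36.5, 97.9]
eef_rot: [-0.109, 0.994, -0.0, 0.0]
force: [4.7, 0.9, -6.3]
width: 0.289
```

```bash
python3 - <<'E'
from h import *
go(0,-68,100)
p,d=grab('scene');L=toR(cloud('scene'))
a=p[120:260,260:420,::-1];cv2.imwrite('pics/k1.png',cv2.resize(a,None,fx=5,fy=4.28,interpolation=cv2.INTER_CUBIC))
E
```

```text
t 22.93 rail [   0.7 -129.3   97.9] slide [ 0.0005  0.0613 -0.0021] twist 0.0027 zaxis [ 0.  0. -1.] F [ 4.7  0.9 -6.3] w 25.1
```

View pics/k1.png

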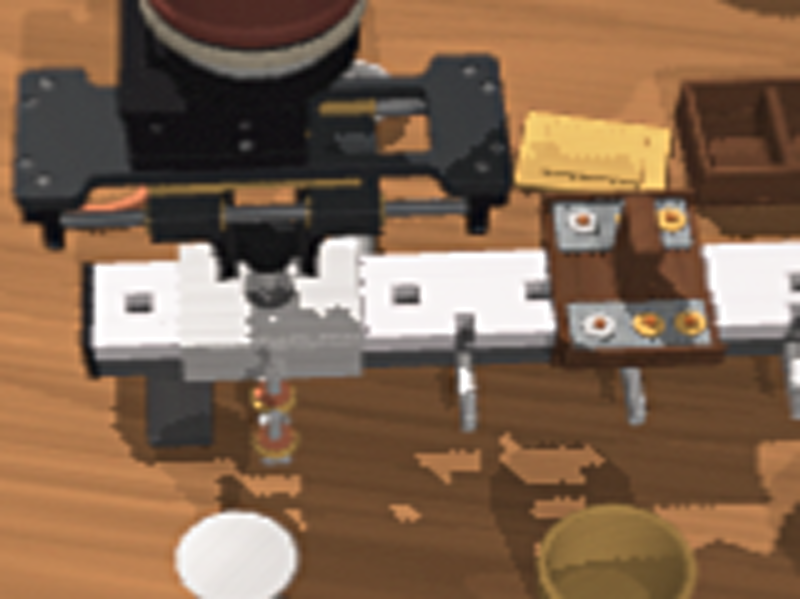

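The jaws hold the knob and it is raised about 13 mm, with a downward force of 6.3 N from the spring. The tray's centre is in line with its lug (635,390). Next I'll slide the section.

>>> servo_tool:
  series:
    - {"slide":[0,0.008,0],"twist":0}
    - {"slide":[0,0.012,0],"twist":0}
    - {"slide":[0,0.012,0],"twist":0}
    - {"slide":[0,0.012,0],"twist":0}
    - {"slide":[0,0.01,0],"twist":0}

```text
time_s: 23.6
tool_pos: [552.1, 16.2, 98.1]
eef_rot: [-0.109, 0.994, -0.0, 0.001]
force: [4.8, -1.3, -6.0]
width: 0.28
```

>>> servo_tool:
  series:
    - {"slide":[0,0.005,0],"twist":0}
    - {"slide":[0,0.002,0],"twist":0}
    - {"slide":[0,0,0],"twist":0}
    - {"slide":[0,0,0],"twist":0}

```text
time_s: 24.1
tool_pos: [550.5, 23.2, 98.0]
eef_rot: [-0.109, 0.994, 0.0, 0.0]
force: [5.7, 1.5, -7.3]
width: 0.284
```

```bash
cat > s.py <<'E'
from h import *
p,d=grab('scene');L=toR(cloud('scene'))
for a,b in((26,31),(-20,20)):
    q=L[(L[:,0]>a)&(L[:,0]<b)&(L[:,1]>-190)&(L[:,1]<-12)&(L[:,2]>64.5)&(L[:,2]<70)];print('sect',len(q),np.percentile(q[:,1],[1,99]).round(1) if len(q) else '')
q=L[(L[:,0]>28)&(L[:,0]<48)&(L[:,1]>-12)&(L[:,1]<110)&(L[:,2]>64)&(L[:,2]<80)];print('tray',len(q),np.percentile(q[:,1],[1,50,99]).round(1))
q=L[(L[:,0]>50)&(L[:,0]<90)&(L[:,1]>-190)&(L[:,1]<-52)&(L[:,2]>66)&(L[:,2]<85)];print('pegs',len(q),q.mean(0).round(1))
go(0,-68.1,86)
E
python3 s.py
```

```text
sect 70 [-108.2  -31.3]
sect 378 [-109.7  -30.2]
tray 226 [-4.9 29.2 65. ]
pegs 31 [ 70.6 -70.6  75.9]
t 24.15 rail [  0.8 -68.3  98. ] slide [0.0008 0.0002 0.012 ] twist 0.0027 zaxis [ 0.001  0.    -1.   ] F [ 5.7  1.4 -7. ] w 24.9
```

>>> servo_tool:
  series:
    - {"slide":[0,0,0.003],"twist":0}
    - {"slide":[0,0,0.004],"twist":0}
    - {"slide":[0,0,0.004],"twist":0}
    - {"slide":[0,0,0.0025],"twist":0}
    - {"slide":[0,0,0],"twist":0}

```text
time_s: 24.78
tool_pos: [550.6, 23.1, 84.8]
eef_rot: [-0.109, 0.994, 0.0, 0.0]
force: [4.8, 2.1, -3.9]
width: 0.286
```

```bash
python3 s.py
```

```text
sect 67 [-106.8  -31.2]
sect 348 [-109.9  -30.2]
tray 225 [-4.9 28.6 64.6]
pegs 29 [ 69.4 -70.6  76. ]
t 24.82 rail [  0.8 -68.3  84.8] slide [ 0.0008  0.0002 -0.0012] twist 0.0028 zaxis [ 0.001  0.    -1.   ] F [ 5.6  1.2 -2. ] w 25.2
```

The force is down to the home spring load. I'll press down gently until it bottoms out.

>>> servo_tool:
  series:
    - {"slide":[0,0,0.0006],"twist":0}
    - {"slide":[0,0,0],"twist":0}

```text
time_s: 25.08
tool_pos: [550.6, 23.1, 84.6]
eef_rot: [-0.109, 0.994, -0.0, 0.0]
force: [3.7, 2.6, 0.3]
width: 0.289
```

>>> servo_tool:
  series:
    - {"slide":[0,0,0.0006],"twist":0}
    - {"slide":[0,0,0],"twist":0}

```text
time_s: 25.32
tool_pos: [550.7, 22.9, 84.5]
eef_rot: [-0.109, 0.994, -0.0, 0.001]
force: [1.1, 1.8, 5.6]
width: 0.287
```

```bash
python3 -c "from h import *;go(0,-68.1,86)"
```

```text
t 25.32 rail [  1.  -68.6  84.5] slide [ 0.0009  0.0005 -0.0015] twist 0.0028 zaxis [ 0.001 -0.    -1.   ] F [1.1 1.8 5.6] w 25.0
```

```bash
python3 - <<'E'
from h import *
p,d=grab('scene');cv2.imwrite('pics/fin.png',cv2.resize(p[110:310,240:500,::-1],None,fx=3,fy=3,interpolation=cv2.INTER_CUBIC));go(0,-68.1,86)
E
```

```text
t 25.38 rail [  1.  -68.6  84.5] slide [ 0.001   0.0005 -0.0015] twist 0.0028 zaxis [ 0.001 -0.    -1.   ] F [2.1 1.3 6.4] w 24.9
```

View pics/fin.png

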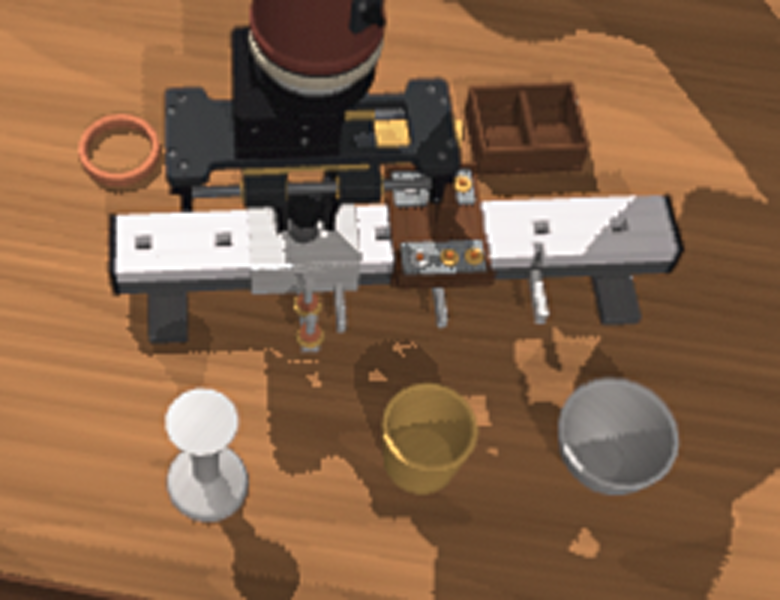

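The final view shows the -130 hole (223,240) uncovered and the section now one hole on. The tray is centred on its lug (440,305), and the wares that can be seen are standing.

```bash
python3 -c "from h import *;print(robot.job_done())"
```

```text
the job is handed in; nothing more can be done
None
```

The job is handed in at 25.4 s: the tray is at its next station, the section is locked in the next hole, and the gripper still holds the knob. I never felt the tray's click, though.

- **Tray:** my last camera measurements put it at rail y ≈ 29.4 to 30.1 mm, against the station at 30. In slow sweeps across about 19 to 35 mm I felt only about 1.4 N of plain friction. The 5 N hold of the sprung ball never showed, so the tray is placed by camera and not confirmed by feel. The first placing was about 2.4 mm short, because the camera and arm frames differ by about 2 mm. I corrected it, which meant sliding the tray back and forth past the station several times.
- **Section:** the cameras put it at y ≈ -70 mm, and the picture shows the starting hole uncovered.
- **Lock pin:** it was pulled up about 13 mm, with about 6 N of spring load, and then lowered. The tool is back at its starting grasp height (84.5 mm against 84.6), and a gentle downward press met 6 N of resistance, so the pin is home.
- **Knob:** it is held with a 36 N grip setting, with the jaws stopped at about 25 mm on the 26 mm knob.
- **Other wares:** the vase, tumbler, bowl, bangle and box look undisturbed in the last picture. The spoon and most of the plaque were hidden behind the gripper, so I could not check them at the end.

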